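# Slide a sample carrier round the bend of a transfer track and lock it at the end stop

### The job

Take the sample carrier from the white tile and stand it on the white mark of the transfer track's loading pad. Then slide it along the channel, round the bend and past the sprung catch until it sits fully home against the orange stop, and let go. Keep it upright and down in the channel all the way, feel your way so that it never presses on the side walls or the stop harder than 20 N, and leave the crucible, jar and wrench where they are.

Things in the scene. Friction and masses are not known exactly. Their poses are not given: they have to be found in the camera images.
- carrier: Loose sample carrier, 0.25 kg: round slippery brass puck 48 mm across, 20 mm high, blue band; on its centre a round upright white stem 16 mm across reaching 65 mm above the underside (top 6 mm blue), to be pinched from above, best 45 mm above the underside. Origin: centre of the underside, z up. It may turn freely, its yaw does not matter.
- tile: Fixed white ceramic parking tile, 90 x 90 x 8 mm, on which the carrier stands at the start. Origin: centre of its underside on the bench.
- track: Fixed transfer track. Origin: centre of the bend's arc, on the bench; z up. Dark grey floor, top face at z = 8 mm. The carrier's centre goes from (-80, -130) mm straight along +y to (-80, 0), round a right-hand quarter circle of radius 80 mm about the origin to (0, 80), then straight along +x at y = 80 mm to the stop.
- rails: The track's aluminium side walls, 6 mm thick, tops at z = 26 mm, with the orange stop (top at 33.5 mm). Same origin and axes as the track. On the stop a sprung round nose stands 6 mm into the channel through the +y wall: the carrier meets this catch about 27 mm before the stop, pushes past it with 2 to 7 N, and has it behind itself when home.
- loading (a point): Centre of the white square mark (50 x 50 mm) on the open, wall-less loading pad, on the floor's top face: track frame (-80, -130, 8) mm. z up.
- bend_start (a point): Point on the floor's centreline where the bend begins: track frame (-80, 0, 8) mm. Before it a funnel, 87 mm wide at y = -97 mm, narrows to the channel at y = -52 mm. From there on the channel is 51 mm wide: 1.5 mm of play either side of the carrier.
- bend_end (a point): Point on the floor's centreline where the bend ends and the exit leg begins: track frame (0, 80, 8) mm. The orange stop across the exit leg is clamped at a different, unmeasured place each time: the carrier touches it with its centre anywhere from 65 to 105 mm past this point, so find it by feel. It gives nothing: 1 mm too far costs about 10 N.
- crucible: Loose white ceramic cup 44 mm across, 34 mm high, a bystander. Origin: centre of the underside.
- jar: Loose amber jar 50 mm across, 70 mm high, a bystander. Origin: centre of the underside.
- wrench: Loose steel wrench lying on the bench, a bystander. Origin: centre of its underside, x along it.
Not all that is in view belongs to the job. What is shaped like the carrier but brown is not meant.

How it is judged:
On the way, in this order (a step that is already met when the one before it is completed fails the run):
1. the carrier stands on the loading pad's white mark (centre within 20 mm) (horizontal distance between carrier and loading below 0.02 m and z of carrier in the frame of track between 0.004 and 0.012 m and angle between carrier's own z axis and vertical below 0.1 rad), for 0.1 s.
2. the carrier, down on the floor, passes through the middle of the bend (x of carrier in the frame of track below -0.03 m and y of carrier in the frame of track above 0.03 m and z of carrier in the frame of track between 0.004 and 0.012 m and angle between carrier's own z axis and vertical below 0.1 rad), for 0.02 s.
At the end, for the whole second after the job is handed in: The released carrier stands upright, at rest, on the channel floor at the end of the exit leg, within 5 mm of its centreline and within 2.5 mm of touching the orange stop (its centre 32 mm from the centre of the stop block when touching) (horizontal distance between carrier and stop_block below 0.0345 m and y of carrier in the frame of track between 0.075 and 0.085 m and z of carrier in the frame of track between 0.004 and 0.012 m and angle between carrier's own z axis and vertical below 0.1 rad and linear speed of carrier below 0.01 m/s).
It fails at once if the carrier presses on the side walls, the catch or the stop with more than 20 N (contact force between carrier and rails above 20 N).
It fails at once if the carrier is lifted out of or into the channel (more than 6 mm off the floor from the channel's mouth on) (z of carrier in the frame of track between 0.014 and 0.06 m and y of carrier in the frame of track between -0.06 and 0.12 m and x of carrier in the frame of track between -0.11 and 0.14 m).
It fails at once if the carrier is tipped by more than 30 degrees (angle between carrier's own z axis and vertical above 0.52 rad).
It fails at once if the crucible, the jar or the wrench is moved by more than 20 mm (distance of any of crucible, jar, wrench from where it was at the start of the episode above 0.02 m).
It also fails if it takes over 72 s, if anything falls off the work surface, if the arm or the gripper's body presses on something with over 40 N, if the wrist force passes 120 N, or if a joint passes its speed limit or range.

### The arm

A 6-joint arm with a two-finger parallel gripper is mounted at the origin on the work surface. World frame = base frame: x ahead of the robot, y to its left, z up, the work surface at z = 0. Lengths are in m, angles in rad, forces in N, time in s.
With the tool pointing down it reaches from about 0.35 to 0.975 m from the base axis. Payload 4.9 kg.
Tool frame: the origin (TCP) lies on the centre line of the jaws, within the pads' length; the fingertips stand manip.tip_reach ahead of it and the grasp point (between the pads) is the TCP (manip.tip_reach is the distance from the TCP to the fingertips, in m); z points along the fingers, y is the line along which they close (so a half turn about z gives the same grasp; the last joint's range is limited). The gripper opens to 85 mm and grips with 20 to 120 N. Pads are 22 mm wide; open, the fingers measure 114 mm over their backs; the gripper's body (76 mm by 85 mm) begins 54 mm behind the grasp point. The pads swing forward as they close: fully open they stand 13 mm farther back than shut.
Start: joints at [1.12, 0.053, 1.613, -0, 1.476, -0.119], TCP at [0.204, 0.591, 0.25] pointing down, gripper open.
Joint ranges: [-3.01, 3.01], [-1.01, 2.22], [0.06, 2.58], [-1.02, 4.17], [0.09, 2.62], [-3.14, 3.14]. Speed limits (rad/s): [2.57, 2.57, 3.14, 3.14, 3.14, 3.14].

### API

Orientations are given as a unit quaternion [w, x, y, z].
In Python, from plant import manip gives the robot as it stands. The module is installed in compiled form; this text tells all that it offers.
- The arm moves only by the tool move_arm, never from a script. Its argument "rows" is a list of rows, each a list of 7 numbers: the shift along the tool's x, y, z in cm, then the turn, a rotation vector about the tool's x, y, z in degrees, then the opening, from -1 (shut) to 1 (fully open). In form: [[tx, ty, tz, ax, ay, az, jaw], ...]. A call has 1 to 20 rows; each row shifts and turns the commanded pose from where the row before left it, along the tool's axes as they then stand; what a row does not reach is not made up. A row lasts 1/12 s, in which the tool goes at most 41.7 mm and 7.16 degrees, less where a joint would pass 70% of its speed; a pose out of reach is approached as far as the arm can. A call is refused whole if a number of a shift passes 4.17 or a number of a turn 7.16, either way. A call with a gripper value outside its range is refused whole. The fingers move at their own pace and stop on an object; the grip force is fixed at half the most. Time passes only in rows, so rows that do not move let the fingers close. It gives the time, the measured TCP pose, the force, the opening and the grip force at its end, in the units of the state.
- manip.state(): the state, without advancing time (a new reading comes with each control period).
- manip.grab_frame(name): name is "scene" or "side" or "wrist"; returns a dict with "img" (420x560x3 uint8, blue, green, red), "mtx" (3x3 intrinsics, pixels), "R" (3x3) and "t" (3): a world point X has camera coordinates R X + t. Camera axes: x right, y down, z forward; pixel columns grow to the right and rows downward; lengths in m; the calibration is good to about 2 mm. A picture is of the moment at which its call begins. There is no depth.
- manip.job_done(): hands the job in; it is judged then, once.
The state is a dict: "time": time; "joint_pos": joint angles; "joint_vel": joint speeds; "joint_efforts": joint torques, N m; "tool_pos": TCP position; "tool_rot": TCP orientation; "contact_force": force on the tool from outside, world axes, zero at the start; "ft_torque": the same for the moment, N m; "gripper_width": opening from 0.0 (shut) to 1.0 (fully open); "grasp_force": force on a finger pad.
Only numpy, scipy, OpenCV 4.12 (cv2) and the standard library are available. Lean on these libraries where they do the work, as an engineer would, in place of code of your own. Each camera call takes 0.05 s, during which the arm holds its last target. There are 200 camera calls.

## Working session

There is one attempt and no reset: what is moved stays moved. The work goes in short steps, Python scripts to look and compute and a tool call to move; the robot and the scene stay as the last step left them, time stands still between calls to the robot, and variables do not carry over. Pictures are saved under pics/ and viewed, at most 10 in all, crops included, and the job is handed in when it is done.

Besides the shell and the picture viewer there is one more tool, called after "Call:" as name([rows], argument=value, ...), one row to a line, values as JSON. move_arm: Moves the arm, as the interface text tells. Its arguments: {"type":"object","properties":{"rows":{"type":"array","items":{"type":"array","items":{"type":"number"}}}},"required":["rows"]}

```bash
mkdir -p pics
cat > h.py <<'E'
import numpy as np, cv2
from plant import manip
def ray(f,u,v,z):
    d=f["R"].T@np.linalg.inv(f["mtx"])@np.array([u,v,1.]); c=-f["R"].T@f["t"]
    return c+d*(z-c[2])/d[2]
def proj(f,X):
    p=f["mtx"]@(f["R"]@np.array(X)+f["t"]); return p[:2]/p[2]
E
python3 - <<'E'
from h import *
import pickle
F={}
for n in("scene","side","wrist"):
    F[n]=manip.grab_frame(n)
    print(n,-F[n]["R"].T@F[n]["t"])
pickle.dump(F,open("F.pkl","wb"))
cv2.imwrite("pics/a.png",F["scene"]["img"]);cv2.imwrite("pics/b.png",F["side"]["img"])
print(manip.state(),manip.tip_reach)
E
```

```text
scene [ 1.28627381 -0.3752769   0.88657234]
side [ 0.37810436 -0.71386979  0.7430796 ]
wrist [0.12249899 0.61810537 0.37223276]
{'time': 0.15, 'joint_pos': array([ 1.12001949e+00,  5.32344909e-02,  1.61396701e+00,  1.14682539e-05,
        1.47598050e+00, -1.18985042e-01]), 'joint_vel': array([-0.00027714, -0.0013364 , -0.00360501, -0.00095083, -0.00038408,
        0.00085536]), 'joint_efforts': array([ 3.96890380e-05, -3.94240522e+01, -3.70723379e+01, -1.38784508e-04,
        4.55758825e-03,  1.14553436e-05]), 'tool_pos': array([0.20337844, 0.59051286, 0.24933417]), 'tool_rot': array([-2.28815975e-04,  1.65136482e-01,  9.86270405e-01, -7.61041875e-04]), 'contact_force': array([-0.35985025, -0.22815961,  0.88821146]), 'ft_torque': array([ 0.02394147,  0.03399583, -0.03944903]), 'grasp_force': 0.0, 'gripper_width': 0.9983834607145793} 0.019
```

View pics/a.png

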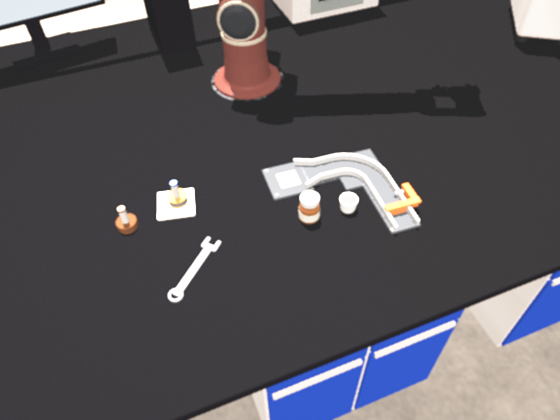

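View pics/b.png

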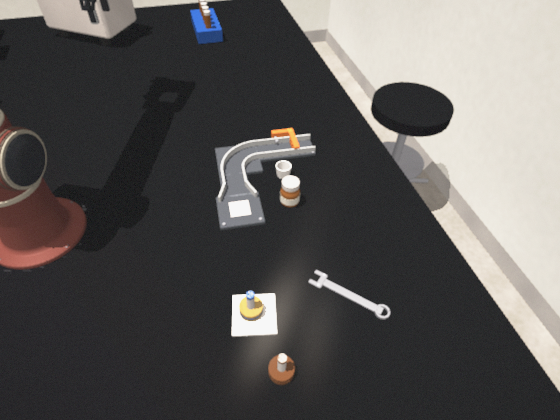

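The candidates are the brass puck with the blue-topped stem on the white tile (scene (176,192), side (251,305)) and the brown lookalike (scene (125,220), side (282,368)). By the description I choose the one on the tile. The track has its pad mark at scene (288,180) and its orange stop at about (403,200).

Run:
```python
from h import *
import pickle
F=pickle.load(open("F.pkl","rb"))
def blob(img,lo,hi,box):
    m=cv2.inRange(cv2.cvtColor(img,cv2.COLOR_BGR2HSV),lo,hi);k=np.zeros_like(m);x0,y0,x1,y1=box;k[y0:y1,x0:x1]=m[y0:y1,x0:x1]
    c=max(cv2.findContours(k,0,1)[0],key=cv2.contourArea);M=cv2.moments(c)
    return (M['m10']/M['m00'],M['m01']/M['m00']),c
B={'scene':dict(stem=(165,170,190,190),mark=(272,168,304,192),tile=(150,180,205,225)),
   'side':dict(stem=(240,285,262,302),mark=(225,197,255,219),tile=(225,285,285,340))}
for n in B:
    f=F[n];im=f["img"]
    p,c=blob(im,(100,70,50),(130,255,255),B[n]['stem']);print(n,'stem',p,len(c),ray(f,*p,.008+.062))
    for k,z in(('mark',.008),('tile',.008)):
        p,c=blob(im,(0,0,150),(180,60,255),B[n][k])
        q=cv2.boxPoints(cv2.minAreaRect(cv2.convexHull(c)))
        Q=np.array([ray(f,*a,z)[:2] for a in q]);
        print(n,k,Q.mean(0).round(4),'sides',np.linalg.norm(Q-np.roll(Q,-1,0),axis=1).round(4),'yaw',[round(float(np.degrees(np.arctan2(*(b-a)[::-1]))),1) for a,b in zip(Q,np.roll(Q,-1,0))])
s=F['scene']['img'];d=F['side']['img']
a=cv2.resize(s[140:240,255:430],None,fx=4,fy=4,interpolation=2);a=cv2.copyMakeBorder(a,0,0,0,0,0)
cv2.imwrite("pics/c.png",a)
cv2.imwrite("pics/d.png",cv2.resize(s[165:240,105:205],None,fx=5,fy=5,interpolation=2))
```

```text
scene stem (176.66666666666666, 183.66666666666666) 7 [ 0.4467252  -0.32480384  0.07      ]
scene mark [ 0.4786 -0.0521] sides [0.0818 0.0832 0.0782 0.0834] yaw [67.2, -23.5, -112.7, 159.0]
scene tile [ 0.4352 -0.3366] sides [0.1016 0.136  0.0942 0.1374] yaw [67.2, -15.0, -112.6, 168.0]
side stem (250.44444444444443, 297.4444444444444) 15 [ 0.44147121 -0.33946752  0.07      ]
side mark [ 0.4763 -0.0513] sides [0.056  0.056  0.054  0.0555] yaw [-3.1, -96.8, 176.4, 85.3]
side tile [ 0.4455 -0.3393] sides [0.0979 0.0993 0.0902 0.0989] yaw [-11.9, -103.1, 167.7, 81.3]
```

View pics/c.png

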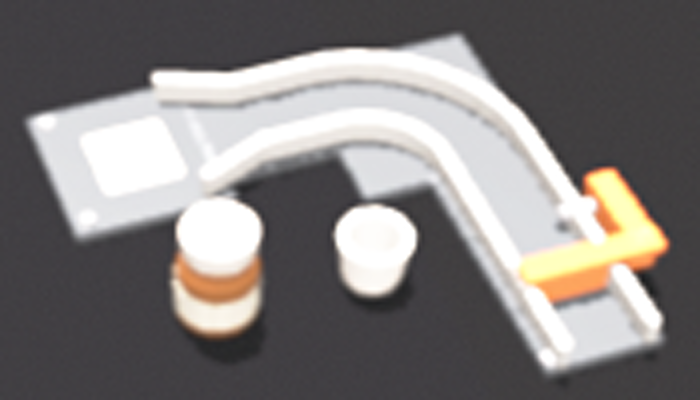

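View pics/d.png

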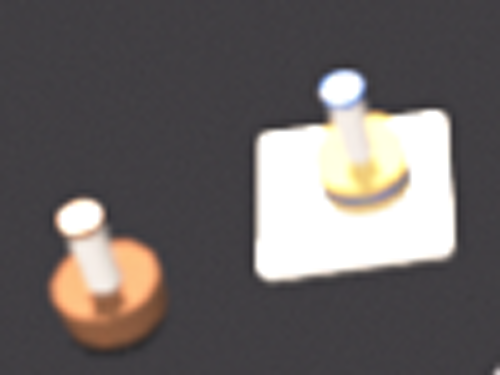

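The crops confirm it: the blue-tipped, brass, blue-banded carrier stands on the tile, while the brown one at left has no blue. Next I work out the wrist camera's geometry, so I can stop over the track for a better view.

```bash
cat >> h.py <<'E'
from scipy.spatial.transform import Rotation as Ro
def toolR(s): q=s["tool_rot"]; return Ro.from_quat([q[1],q[2],q[3],q[0]])
def plan(target,yaw_deg):
    "total shift (cm) in tool axes after turning; turn about tool (deg); tool x at yaw+180, y at yaw+90"
    s=manip.state(); R=toolR(s); c,k=np.cos(np.radians(yaw_deg)),np.sin(np.radians(yaw_deg))
    Rt=Ro.from_matrix(np.array([[-c,-k,0],[-k,c,0],[0,0,-1]]))
    d=np.array(target)-s["tool_pos"]
    print("now",s["tool_pos"].round(4),"cm in present tool",(R.inv().apply(d)*100).round(2),"in new tool",(Rt.inv().apply(d)*100).round(2),"turn",np.degrees((R.inv()*Rt).as_rotvec()).round(2),"F",s["contact_force"].round(1),"t",round(s["time"],2))
E
python3 - <<'E'
from h import *
import pickle
F=pickle.load(open("F.pkl","rb"));f=F["wrist"];s=manip.state();R=toolR(s)
c=-f["R"].T@f["t"]
print(f["mtx"],"cam in tool",R.inv().apply(c-s["tool_pos"]),"axes",R.inv().apply(f["R"]).round(3))
for u,v in((0,0),(560,0),(560,420),(0,420),(280,210)):print(R.inv().apply(ray(f,u,v,0.008)-s["tool_pos"]).round(3))
plan([.50,.05,.33],-5);plan([.443,-.337,.2],-5)
f=F["side"]
for n,(u,v),z in(("jar",(290,182),.07),("crucible",(284,166),.034)):print(n,ray(f,u,v,z))
E
```

```text
[[294.59451036   0.         278.91618778]
 [  0.         294.59451036 214.51440374]
 [  0.           0.           1.        ]] cam in tool [ 0.08548081 -0.00045172 -0.12288094] axes [[ 0.     1.     0.   ]
 [-0.944  0.    -0.33 ]
 [-0.33  -0.     0.944]]
[ 0.196 -0.292  0.242]
[0.195 0.292 0.241]
[-0.417  0.485  0.24 ]
[-0.42  -0.485  0.242]
[-0.035  0.001  0.241]
now [0.2034 0.5905 0.2493] cm in present tool [-45.65 -41.45  -8.01] in new tool [-34.26 -51.26  -8.07] turn [ -0.09  -0.02 -14.01] F [-0.4 -0.2  0.9] t 0.15
now [0.2034 0.5905 0.2493] cm in present tool [-52.87 -79.88   5.05] in new tool [-31.95 -90.31   4.93] turn [ -0.09  -0.02 -14.01] F [-0.4 -0.2  0.9] t 0.15
jar [ 0.60553863 -0.05417811  0.07      ]
crucible [0.61967635 0.04421795 0.034     ]
```

Call:
move_arm([
  [0,0,0,0,0,-7,1],
  [0,0,0,0,0,-7,1],
  [-2,-3,0.3,0,0,0,1],
  [-2,-3,0.3,0,0,0,1],
  [-2,-3,0.3,0,0,0,1],
  [-2,-3,0.3,0,0,0,1],
  [-2,-3,0.3,0,0,0,1],
  [-2,-3,0.3,0,0,0,1],
  [-2,-3,0.3,0,0,0,1],
  [-2,-3,0.3,0,0,0,1],
  [-2,-3,0.3,0,0,0,1],
  [-2,-3,0.3,0,0,0,1],
  [-2,-3,0.3,0,0,0,1],
  [-2,-3,0.3,0,0,0,1],
  [-2,-3,0.3,0,0,0,1],
  [-2,-3,0.3,0,0,0,1],
  [-2,-3,0.3,0,0,0,1],
  [0,0,0,0,0,0,1],
  [0,0,0,0,0,0,1],
])

```text
time: 1.73
tool_pos: [0.4633, 0.115, 0.2048]
tool_rot: [-0.001, 0.046, 0.999, 0.0]
contact_force: [0.1, 0.2, -0.1]
gripper_width: 1.001
grasp_force: 0.0
```

Run:
```python
from h import *
import pickle
f=manip.grab_frame("wrist");pickle.dump(f,open("W1.pkl","wb"))
print(-f["R"].T@f["t"])
cv2.imwrite("pics/w1.png",cv2.resize(f["img"],(800,600),interpolation=2))
plan([.443,-.337,.2],-5)
```

```text
[0.3782413  0.12256322 0.32792792]
now [0.4629 0.1161 0.2049] cm in present tool [ -2.05 -45.31   0.47] in new tool [ -1.96 -45.31   0.49] turn [ 0.02 -0.07 -0.1 ] F [-0.2  0.3 -0.3] t 1.78
```

View pics/w1.png

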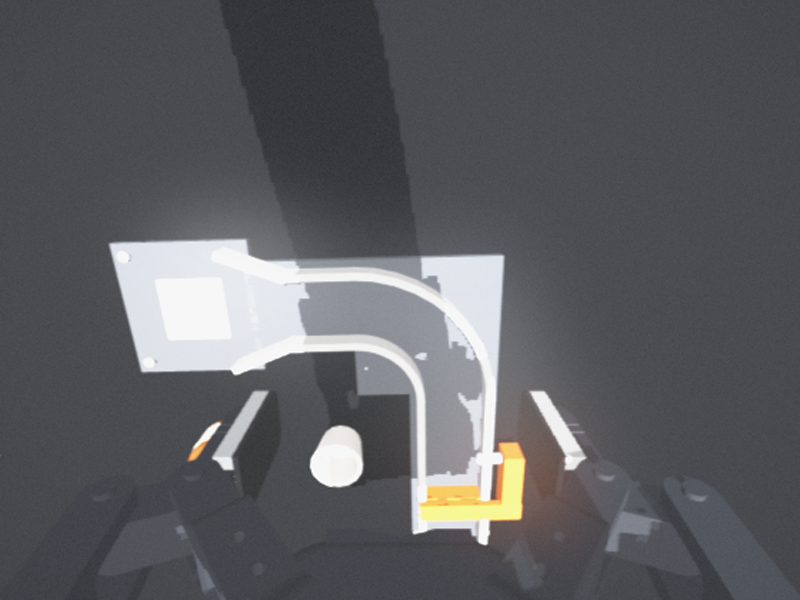

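The wrist view shows the mark (corners about (156,279) to (232,339) in the 800-px picture), both rails, the catch at (490,459) and the orange stop along y≈510. I'll fit the mark and the rail edges next.

Run:
```python
from h import *
import pickle
f=pickle.load(open("W1.pkl","rb"));g=cv2.cvtColor(f["img"],6)
m=np.zeros_like(g);m[185:250,100:170]=(g[185:250,100:170]>222)*255
c=max(cv2.findContours(m,0,1)[0],key=cv2.contourArea);q=cv2.approxPolyDP(c,4,True)[:,0];print(q.tolist(),cv2.contourArea(c))
Q=np.array([ray(f,*a,.008)[:2] for a in q]);print(Q.round(4).tolist(),Q.mean(0))
M=cv2.moments(c);print("mark centroid",ray(f,M['m10']/M['m00'],M['m01']/M['m00'],.008))
for u in(215,225,235,245):print('col',u,g[182:202,u].tolist(),g[230:252,u].tolist())
for v in(285,295,305,312,330):print('row',v,g[v,286:304].tolist(),g[v,328:354].tolist())
```

```text
[[100, 185], [100, 249], [169, 249], [169, 185]] 4416.0
[[0.4364, -0.0825], [0.5131, -0.1052], [0.5206, -0.0228], [0.4433, -0.0061]] [ 0.47835367 -0.05415012]
mark centroid [ 0.4768955  -0.05377542  0.008     ]
col 215 [138, 151, 150, 151, 152, 167, 218, 221, 220, 226, 243, 244, 244, 244, 243, 211, 161, 154, 153, 154] [149, 148, 151, 153, 161, 212, 220, 221, 220, 219, 222, 239, 244, 244, 244, 242, 163, 100, 93, 89, 91, 92]
col 225 [137, 147, 149, 149, 154, 182, 217, 218, 220, 233, 243, 244, 244, 244, 242, 185, 152, 148, 150, 151] [144, 146, 146, 145, 163, 215, 220, 219, 219, 221, 222, 242, 244, 244, 244, 241, 131, 79, 75, 74, 70, 75]
col 235 [142, 146, 147, 147, 152, 188, 217, 217, 222, 236, 243, 243, 243, 243, 237, 168, 150, 148, 147, 148] [145, 144, 144, 147, 178, 218, 220, 218, 218, 219, 228, 243, 244, 244, 243, 221, 111, 77, 75, 73, 75, 72]
col 245 [143, 143, 146, 143, 155, 205, 216, 217, 223, 242, 243, 243, 243, 242, 219, 157, 145, 145, 149, 149] [143, 143, 141, 151, 189, 216, 219, 217, 219, 219, 233, 243, 243, 243, 242, 185, 94, 73, 71, 73, 72, 73]
row 285 [96, 125, 142, 143, 1
[... 414 characters left out ...]
112, 114, 114]
row 305 [81, 119, 138, 141, 145, 166, 224, 242, 244, 244, 242, 220, 167, 147, 143, 143, 145, 145] [152, 156, 157, 196, 223, 228, 228, 227, 211, 198, 228, 247, 247, 247, 247, 247, 247, 220, 136, 115, 115, 113, 113, 113, 114, 114]
row 312 [81, 111, 135, 143, 140, 156, 219, 241, 244, 244, 242, 220, 162, 144, 145, 142, 144, 145] [152, 154, 155, 172, 215, 227, 222, 201, 186, 201, 244, 247, 247, 247, 247, 247, 247, 189, 114, 104, 110, 152, 190, 207, 210, 210]
row 330 [73, 92, 123, 138, 140, 147, 202, 237, 243, 244, 243, 226, 172, 145, 142, 143, 139, 142] [228, 228, 229, 229, 230, 228, 224, 211, 199, 239, 247, 247, 247, 247, 247, 247, 187, 116, 101, 106, 140, 155, 161, 166, 206, 233]
```

```bash
cat > fit.py <<'E'
from h import *
import pickle
f=pickle.load(open("W1.pkl","rb"));g=cv2.cvtColor(f["img"],6).astype(float)
def mid(p,o,a,b):
    i=int(np.argmax(p>241)); j=len(p)-1-int(np.argmax(p[::-1]>241))
    r=i-1+(a-p[i-1])/(p[i]-p[i-1]) if p[i-1]<a else i-2+(a-p[i-2])/(p[i-1]-p[i-2])
    e=j+(p[j]-b)/(p[j]-p[j+1]) if p[j+1]<b else j+1+(p[j+1]-b)/(p[j+1]-p[j+2])
    return o+(r+e)/2, e-r
P=[[],[],[],[]]
for u in range(212,250,2):
    for k,(v0,v1) in enumerate(((184,202),(232,252))):
        v,w=mid(g[v0:v1,u],v0,231,195); P[k].append(ray(f,u,v,.026)[:2])
for v in range(284,312,2):
    u,w=mid(g[v,287:304],287,192,195);P[2].append(ray(f,u,v,.026)[:2])
    u,w=mid(g[v,336:354],336,225,180);P[3].append(ray(f,u,v,.026)[:2])
L=[]
for p in P:
    vx,vy,x,y=cv2.fitLine(np.array(p,np.float32),2,0,.01,.01).ravel(); L.append((vx,vy,x,y));p=np.array(p)
    print("dir",np.degrees(np.arctan2(vy,vx)).round(2),"pt",(round(float(x),4),round(float(y),4)),"res mm",1e3*np.abs((p-[x,y])@[-vy,vx]).max().round(5))
yaws=[np.degrees(np.arctan2(l[1],l[0]))for l in L];ys=[(a%180)-o for a,o in zip(yaws,(90,90,0,0))];ys=[(y+90)%180-90 for y in ys];y=np.radians(np.mean(ys));print("yaw",ys,np.degrees(y))
c,s=np.cos(y),np.sin(y);X=np.array([c,s]);Y=np.array([-s,c])
pt=[np.array(l[2:]) for l in L]
ax=[pt[0]@X+.1085,pt[1]@X+.0515]; ay=[pt[2]@Y-.0515,pt[3]@Y-.1085]
print("origin coords in yaw axes x",ax,"y",ay)
O=np.mean(ax)*X+np.mean(ay)*Y;print("origin",O,"loading",O-.08*X-.13*Y)
m=np.zeros_like(g,np.uint8);m[185:250,100:170]=(g[185:250,100:170]>238)*255
cc=max(cv2.findContours(m,0,1)[0],key=cv2.contourArea);M=cv2.moments(cc);print("mark",ray(f,M['m10']/M['m00'],M['m01']/M['m00'],.008),cv2.contourArea(cc),cv2.boundingRect(cc))
E
python3 fit.py
```

```text
dir 89.39 pt (0.4552, 0.0634) res mm 5.37
dir 84.75 pt (0.511, 0.0552) res mm 3.0300000000000002
dir -4.79 pt (0.5891, 0.1218) res mm 0.7699999999999999
dir -3.7 pt (0.5943, 0.1791) res mm 0.06999999999999999
yaw [np.float32(-0.60928345), np.float32(-5.250305), np.float32(-4.788086), np.float32(-3.6961365)] -3.5859525
origin coords in yaw axes x [np.float32(0.55889064), np.float32(0.55807054)] y [np.float32(0.1069301), np.float32(0.1073752)]
origin [0.5640891  0.07201222] loading [ 0.47611478 -0.05272958]
mark [ 0.47525826 -0.05228091  0.008     ] 1910.5 (109, 194, 53, 44)
```

Call:
move_arm([
  [-0.2,-4,0,0,0,0,1],
  [-0.2,-4,0,0,0,0,1],
  [-0.2,-4,0,0,0,0,1],
  [-0.2,-4,0,0,0,0,1],
  [-0.2,-4,0,0,0,0,1],
  [-0.2,-4,0,0,0,0,1],
  [-0.2,-4,0,0,0,0,1],
  [-0.2,-4,0,0,0,0,1],
  [-0.2,-4,0,0,0,0,1],
  [-0.2,-4,0,0,0,0,1],
  [0,-4,0,0,0,0,1],
  [0,0,0,0,0,0,1],
  [0,0,0,0,0,0,1],
])

```text
time: 2.87
tool_pos: [0.4449, -0.3238, 0.2052]
tool_rot: [-0.0, 0.044, 0.999, 0.0]
contact_force: [0.4, 1.1, 0.2]
gripper_width: 1.0
grasp_force: 0.0
```

Run:
```python
from h import *
import pickle
f=manip.grab_frame("wrist");pickle.dump(f,open("W2.pkl","wb"))
cv2.imwrite("pics/w2.png",f["img"])
plan([.443,-.337,.055],-5)
print(proj(f,[.443,-.337,.073]))
```

```text
now [ 0.4451 -0.3226  0.205 ] cm in present tool [ 0.08 -1.47 15.  ] in new tool [ 0.08 -1.45 15.  ] turn [ 0.07 -0.02  0.03] F [ 0.5  1.4 -0.5] t 2.92
[264.57401497 210.10042867]
```

View pics/w2.png

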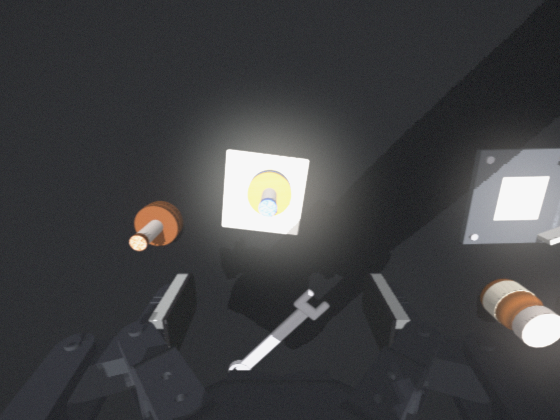

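The wrist view shows the carrier under the gripper: puck at (269,193), blue stem top at (268,208). The brown one is off at (155,225). I'll measure the stem and refit the rails on their straight parts only.

```bash
sed -i 's/range(212,250,2)/range(208,242,1)/; s/^for p in P:/for i,p in enumerate(P):\n    p=np.array(p); p=p[(p[:,1]>.026)\&(p[:,1]<.072)] if i<2 else p/; s/cv2.fitLine(np.array(p,np.float32),2/cv2.fitLine(np.array(p,np.float32),cv2.DIST_HUBER/' fit.py
python3 fit.py
python3 - <<'E'
from h import *
import pickle
f=pickle.load(open("W2.pkl","rb"));h=cv2.cvtColor(f["img"],cv2.COLOR_BGR2HSV)
def cen(lo,hi,b):
    x0,y0,x1,y1=b;m=cv2.inRange(h,lo,hi);k=m*0;k[y0:y1,x0:x1]=m[y0:y1,x0:x1]
    c=cv2.convexHull(max(cv2.findContours(k,0,1)[0],key=cv2.contourArea));e=cv2.fitEllipse(c);M=cv2.moments(c);return e
e=cen((95,50,60),(130,255,255),(250,195,285,220));print("blue",e,ray(f,*e[0],.0705),ray(f,*e[0],.073))
e=cen((18,80,80),(38,255,255),(240,165,300,225));print("brass",e,ray(f,*e[0],.028))
e=cen((0,0,190),(180,40,255),(490,165,555,228));print("mark",e,ray(f,*e[0],.008))
E
```

```text
dir 86.95 pt (0.4544, 0.0558) res mm 6.64
dir 85.82 pt (0.5108, 0.049) res mm 3.92
dir -4.56 pt (0.5888, 0.122) res mm 0.93
dir -3.65 pt (0.5943, 0.1791) res mm 0.09000000000000001
yaw [np.float32(-3.0529327), np.float32(-4.1761856), np.float32(-4.560272), np.float32(-3.6462402)] -3.8589072
origin coords in yaw axes x [np.float32(0.55813646), np.float32(0.5578731)] y [np.float32(0.109852485), np.float32(0.11014541)]
origin [0.5641425  0.07219599] loading [ 0.47557494 -0.0521253 ]
mark [ 0.47525826 -0.05228091  0.008     ] 1910.5 (109, 194, 53, 44)
blue ((268.19921875, 203.50247192382812), (10.795622825622559, 14.46253776550293), 108.0160140991211) [ 0.43778315 -0.33323678  0.0705    ] [ 0.43702588 -0.33307566  0.073     ]fit.py:7: RuntimeWarning: divide by zero encountered in scalar divide
  e=j+(p[j]-b)/(p[j]-p[j+1]) if p[j+1]<b else j+1+(p[j+1]-b)/(p[j+1]-p[j+2])
h.py:5: RuntimeWarning: invalid value encountered in divide
  return c+d*(z-c[2])/d[2]
Traceback (most recent call last):
ValueError: max() iterable argument is empty
```

Run:
```python
from h import *
import pickle
f=pickle.load(open("W2.pkl","rb"));h=cv2.cvtColor(f["img"],cv2.COLOR_BGR2HSV)
print(h[193,255],h[193,282],h[208,268],h[196,268])
b=f["img"][185:222,255:285].astype(int)
m=cv2.inRange(h,(15,110,90),(40,255,255));k=m*0;k[165:225,240:300]=m[165:225,240:300]
c=np.vstack([q for q in cv2.findContours(k,0,1)[0] if cv2.contourArea(q)>15]);e=cv2.fitEllipse(cv2.convexHull(c))
print("brass",e,ray(f,*e[0],.028))
for u in(268,):
  for v in range(186,222,2):print(v,h[v,u].tolist(),end=' ')
print()
for u in range(254,284,2):print(u,h[208,u].tolist(),end=' ')
print(ray(f,268.2,208,.073), [proj(f,[x,-.3335,.073]).round(1).tolist() for x in(.437,.445)])
```

```text
[ 29  60 247] [ 29  63 247] [ 94   7 247] [ 11   9 231]Traceback (most recent call last):
  File "<stdin>", line 7, in <module>
    return _nx.concatenate(arrs, 0, dtype=dtype, casting=casting)
           ~~~~~~~~~~~~~~~^^^^^^^^^^^^^^^^^^^^^^^^^^^^^^^^^^^^^^^
ValueError: need at least one array to concatenate
```

Run:
```python
from h import *
import pickle
f=pickle.load(open("W2.pkl","rb"));h=cv2.cvtColor(f["img"],cv2.COLOR_BGR2HSV)
for nm,lo,hi,b,z in(("brass",(22,35,120),(36,255,255),(240,165,300,225),.028),("top",(88,40,60),(135,255,255),(250,195,285,222),.0715)):
    x0,y0,x1,y1=b;m=cv2.inRange(h,lo,hi);k=m*0;k[y0:y1,x0:x1]=m[y0:y1,x0:x1]
    p=cv2.findNonZero(k);e=cv2.fitEllipse(cv2.convexHull(p));print(nm,cv2.boundingRect(p),e,ray(f,*e[0],z))
print(ray(f,268.2,208,.073))
```

```text
brass (248, 172, 43, 43) ((269.0215759277344, 193.46575927734375), (43.32375717163086, 43.639556884765625), 129.26654052734375) [ 0.43973737 -0.33401052  0.028     ]
top (261, 198, 15, 14) ((267.3315124511719, 207.16976928710938), (16.87750244140625, 19.265600204467773), 5.445805072784424) [ 0.44090119 -0.3343132   0.0715    ]
[ 0.44128616 -0.33350212  0.073     ]
```

```bash
python3 -c "
from h import *
plan([.44,-.334,.055],-3.9)"
```

```text
now [ 0.4451 -0.3226  0.205 ] cm in present tool [ 0.4  -1.19 15.  ] in new tool [ 0.43 -1.17 15.  ] turn [ 0.07 -0.02 -1.07] F [ 0.5  1.4 -0.5] t 2.92
```

Call:
move_arm([
  [0.4,-1.2,2,0,0,-1.1,1],
  [0,0,3,0,0,0,1],
  [0,0,3,0,0,0,1],
  [0,0,2,0,0,0,1],
  [0,0,2,0,0,0,1],
  [0,0,1.5,0,0,0,1],
  [0,0,1,0,0,0,1],
  [0,0,0.5,0,0,0,1],
  [0,0,0,0,0,0,1],
  [0,0,0,0,0,0,1],
  [0,0,0,0,0,0,1],
])

```text
time: 3.83
tool_pos: [0.4405, -0.3356, 0.0567]
tool_rot: [0.001, 0.034, 0.999, -0.001]
contact_force: [-0.1, -0.8, 0.8]
gripper_width: 1.0
grasp_force: 0.0
```

```bash
python3 -c "
from h import *
plan([.44,-.334,.055],-3.9)
f=manip.grab_frame('side');im=f['img'];cv2.imwrite('pics/s2.png',cv2.resize(im[250:350,200:320],None,fx=5,fy=5,interpolation=2))"
```

```text
now [ 0.4405 -0.3356  0.0567] cm in present tool [0.06 0.16 0.17] in new tool [0.06 0.16 0.17] turn [-0.09  0.11  0.02] F [-0.1 -0.8  0.8] t 3.83
```

View pics/s2.png

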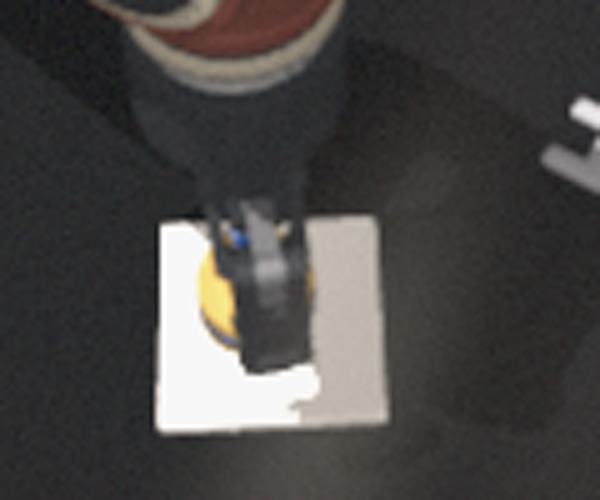

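The blue tip shows just left of the near finger at (238,237), which fits parallax, so the jaws straddle the stem. I close on it.

Call:
move_arm([
  [0.05,0.15,0.1,0,0,0,1],
  [0,0,0,0,0,0,-1],
  [0,0,0,0,0,0,-1],
  [0,0,0,0,0,0,-1],
  [0,0,0,0,0,0,-1],
  [0,0,0,0,0,0,-1],
  [0,0,0,0,0,0,-1],
  [0,0,0,0,0,0,-1],
  [0,0,0,0,0,0,-1],
  [0,0,0,0,0,0,-1],
  [0,0,0,0,0,0,-1],
])

```text
time: 4.8
tool_pos: [0.4393, -0.3339, 0.0544]
tool_rot: [0.0, 0.034, 0.999, -0.0]
contact_force: [-0.7, -0.3, 0.9]
gripper_width: 0.17
grasp_force: 58.4
```

```bash
python3 -c "
from h import *
s=manip.state();print(s)
plan([.4754,-.0522,.1],-3.9)"
```

```text
{'time': 4.8, 'joint_pos': array([-7.84737327e-01,  8.60646619e-02,  1.92774561e+00, -1.05610624e-04,
        1.12748004e+00, -2.28724041e+00]), 'joint_vel': array([-7.49468823e-04,  3.70873362e-05, -4.30377922e-04,  2.49451525e-04,
       -2.63118384e-03,  1.61982589e-03]), 'joint_efforts': array([ 2.46453239e-01, -3.50390267e+01, -3.11346674e+01,  7.28287292e-02,
        5.78694697e-02, -3.23747277e-03]), 'tool_pos': array([ 0.43926755, -0.33385712,  0.05441789]), 'tool_rot': array([ 7.80108811e-05,  3.41173584e-02,  9.99417821e-01, -1.37994164e-04]), 'contact_force': array([-0.7296784 , -0.26720731,  0.93862394]), 'ft_torque': array([-0.03109634, -0.05992571,  0.02052969]), 'grasp_force': 58.36750030517578, 'gripper_width': 0.1699023150103488}
now [ 0.4393 -0.3339  0.0544] cm in present tool [-1.68 28.35 -4.57] in new tool [-1.69 28.35 -4.56] turn [-0.02  0.01 -0.01] F [-0.7 -0.3  0.9] t 4.8
```

Call:
move_arm([
  [0,0,-1.5,0,0,0,-1],
  [0,0,-2,0,0,0,-1],
  [-0.1,1,-1,0,0,0,-1],
  [-0.2,2.5,0,0,0,0,-1],
  [-0.2,3.5,0,0,0,0,-1],
  [-0.2,3.5,0,0,0,0,-1],
  [-0.2,3.5,0,0,0,0,-1],
  [-0.2,3.5,0,0,0,0,-1],
  [-0.2,3.5,0,0,0,0,-1],
  [-0.2,3.5,0,0,0,0,-1],
  [-0.2,2.5,0,0,0,0,-1],
  [0,1.3,0,0,0,0,-1],
  [0,0,0,0,0,0,-1],
  [0,0,0,0,0,0,-1],
  [0,0,0,0,0,0,-1],
  [0,0,0,0,0,0,-1],
])

```text
time: 6.13
tool_pos: [0.4753, -0.0532, 0.0992]
tool_rot: [-0.0, 0.035, 0.999, -0.0]
contact_force: [-0.5, -0.1, -2.8]
gripper_width: 0.174
grasp_force: 59.0
```

```bash
python3 -c "
from h import *
import pickle
plan([.4754,-.0522,.056],-3.9)
f=manip.grab_frame('wrist');pickle.dump(f,open('W3.pkl','wb'));cv2.imwrite('pics/w3.png',cv2.resize(f['img'],(800,600),interpolation=2))
print(manip.state()['grasp_force'])"
```

```text
now [ 0.4753 -0.0532  0.0992] cm in present tool [-0.01  0.1   4.32] in new tool [-0.01  0.1   4.32] turn [-0.01 -0.01 -0.07] F [-0.5 -0.1 -2.8] t 6.13
58.95349860191345
```

View pics/w3.png

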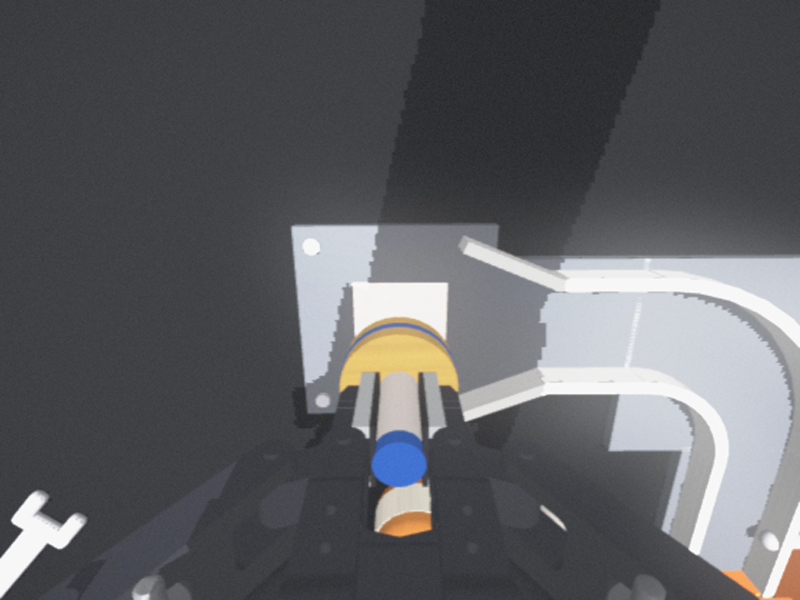

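The carrier hangs centred in the jaws over the mark (stem top at (399,460)). The plate's edge is level in the picture, which confirms the yaw. I lower it onto the mark.

Call:
move_arm([
  [0,0.1,1.5,0,0,0,-1],
  [0,0,1.5,0,0,0,-1],
  [0,0,0.8,0,0,0,-1],
  [0,0,0.4,0,0,0,-1],
  [0,0,0.2,0,0,0,-1],
  [0,0,0,0,0,0,-1],
  [0,0,0,0,0,0,-1],
  [0,0,0,0,0,0,-1],
])

```text
time: 6.85
tool_pos: [0.4762, -0.0518, 0.0562]
tool_rot: [0.001, 0.034, 0.999, -0.0]
contact_force: [0.2, -0.3, -2.7]
gripper_width: 0.17
grasp_force: 59.0
```

```bash
cat > st.py <<'E'
from h import *
# track frame of TCP
y=np.radians(-3.9);X=np.array([np.cos(y),np.sin(y)]);Y=np.array([-np.sin(y),np.cos(y)])
O=np.array([.4754,-.0522])+.08*X+.13*Y
s=manip.state();d=s["tool_pos"][:2]-O;F=s["contact_force"];T=s["ft_torque"]
print("t %.2f track mm x %.1f y %.1f z %.1f | F track %.1f %.1f %.1f T %s grip %.0f"%(s["time"],d@X*1e3,d@Y*1e3,s["tool_pos"][2]*1e3,F[:2]@X,F[:2]@Y,F[2],T.round(2),s["grasp_force"]))
E
python3 st.py; python3 st.py
```

```text
t 6.85 track mm x -79.2 y -129.5 z 56.2 | F track 0.2 -0.3 -2.7 T [-0.03 -0.04  0.02] grip 59
t 6.85 track mm x -79.2 y -129.5 z 56.2 | F track 0.2 -0.3 -2.7 T [-0.03 -0.04  0.02] grip 59
```

Call:
move_arm([
  [0,0,0.1,0,0,0,-1],
  [0,0,0,0,0,0,-1],
])

```text
time: 7.02
tool_pos: [0.4758, -0.0516, 0.0547]
tool_rot: [0.0, 0.034, 0.999, -0.0]
contact_force: [0.1, -0.1, -2.9]
gripper_width: 0.171
grasp_force: 59.0
```

Call:
move_arm([
  [0,0,0.1,0,0,0,-1],
  [0,0,0,0,0,0,-1],
])

```text
time: 7.18
tool_pos: [0.4761, -0.0517, 0.0544]
tool_rot: [0.0, 0.034, 0.999, -0.0]
contact_force: [-1.6, 0.5, 4.4]
gripper_width: 0.168
grasp_force: 59.9
```

The carrier touched down: Fz went from -2.9 to +4.4 N. I ease off 0.5 mm and slide toward the funnel mouth.

Call:
move_arm([
  [0,0,-0.05,0,0,0,-1],
  [0.05,0.3,0,0,0,0,-1],
  [0,0.7,0,0,0,0,-1],
  [0,0.8,0,0,0,0,-1],
  [0,0.8,0,0,0,0,-1],
  [0,0.8,0,0,0,0,-1],
  [0,0.8,0,0,0,0,-1],
  [0,0.8,0,0,0,0,-1],
  [0,0.8,0,0,0,0,-1],
  [0,0.6,0,0,0,0,-1],
  [0,0.4,0,0,0,0,-1],
  [0,0,0,0,0,0,-1],
  [0,0,0,0,0,0,-1],
])

```text
time: 8.27
tool_pos: [0.4802, 0.0177, 0.0543]
tool_rot: [0.001, 0.034, 0.999, 0.001]
contact_force: [1.2, 1.3, 6.0]
gripper_width: 0.169
grasp_force: 59.8
```

```bash
python3 st.py
```

```text
t 8.27 track mm x -79.9 y -60.0 z 54.3 | F track 1.1 1.4 6.0 T [ 0.04 -0.03 -0.01] grip 60
```

Call:
move_arm([
  [0,0,-0.05,0,0,0,-1],
  [0,0.3,0,0,0,0,-1],
  [0,0.3,0,0,0,0,-1],
  [0,0.3,0,0,0,0,-1],
  [0,0.3,0,0,0,0,-1],
  [0,0.3,0,0,0,0,-1],
  [0,0,0,0,0,0,-1],
  [0,0,0,0,0,0,-1],
])

```text
time: 8.93
tool_pos: [0.4808, 0.0319, 0.0543]
tool_rot: [0.0, 0.034, 0.999, 0.001]
contact_force: [0.5, 0.3, 4.9]
gripper_width: 0.173
grasp_force: 59.6
```

```bash
python3 st.py
```

```text
t 8.93 track mm x -80.4 y -45.7 z 54.3 | F track 0.5 0.3 4.9 T [ 0.06  0.02 -0.02] grip 60
```

Call:
move_arm([
  [0,0.3,-0.03,0,0,0,-1],
  [0,0.4,0,0,0,0,-1],
  [0,0.4,0,0,0,0,-1],
  [0,0.4,0,0,0,0,-1],
  [0,0.4,0,0,0,0,-1],
  [0,0.3,0,0,0,0,-1],
  [0,0,0,0,0,0,-1],
  [0,0,0,0,0,0,-1],
])

```text
time: 9.6
tool_pos: [0.482, 0.0541, 0.0544]
tool_rot: [-0.0, 0.034, 0.999, 0.001]
contact_force: [-0.3, 2.2, 1.5]
gripper_width: 0.165
grasp_force: 59.6
```

```bash
python3 st.py
```

```text
t 9.60 track mm x -80.7 y -23.5 z 54.4 | F track -0.4 2.2 1.5 T [ 0.31 -0.    0.05] grip 60
```

Call:
move_arm([
  [-0.12,0,0,0,0,0,-1],
  [0,0,0,0,0,0,-1],
  [0,0,0,0,0,0,-1],
])

```text
time: 9.85
tool_pos: [0.4826, 0.0538, 0.0544]
tool_rot: [-0.001, 0.034, 0.999, 0.001]
contact_force: [-3.0, 2.5, 4.9]
gripper_width: 0.171
grasp_force: 59.7
```

```bash
python3 st.py
```

```text
t 9.85 track mm x -80.1 y -23.7 z 54.4 | F track -3.2 2.3 4.9 T [0.52 0.48 0.05] grip 60
```

Call:
move_arm([
  [0.12,0,0,0,0,0,-1],
  [0.12,0,0,0,0,0,-1],
  [0,0,0,0,0,0,-1],
  [0,0,0,0,0,0,-1],
])

```text
time: 10.18
tool_pos: [0.4809, 0.0532, 0.0544]
tool_rot: [0.0, 0.034, 0.999, -0.0]
contact_force: [2.1, 0.6, -0.3]
gripper_width: 0.169
grasp_force: 59.5
```

```bash
python3 st.py
```

```text
t 10.18 track mm x -81.7 y -24.5 z 54.4 | F track 2.1 0.7 -0.3 T [ 0.12 -0.1   0.05] grip 60
```

The walls were felt on both sides, at +3.2 and -2.1 N for ±1.2 mm, so the carrier is centred. I go back to the middle and on into the bend.

Call:
move_arm([
  [-0.12,0,0,0,0,0,-1],
  [0,0.5,0,0,0,0,-1],
  [0,0.6,0,0,0,0,-1],
  [0,0.6,0,0,0,0,-1],
  [0,0.7,0,0,0,0,-1],
  [-0.03,0.7,0,0,0,0,-1],
  [-0.09,0.69,0,0,0,0,-1],
  [0,0,0,0,0,0,-1],
  [0,0,0,0,0,0,-1],
])

```text
time: 10.93
tool_pos: [0.4859, 0.0918, 0.0544]
tool_rot: [-0.0, 0.034, 0.999, 0.0]
contact_force: [-0.3, 1.5, -0.8]
gripper_width: 0.174
grasp_force: 59.2
```

```bash
python3 st.py
```

```text
t 10.93 track mm x -79.4 y 14.4 z 54.4 | F track -0.4 1.5 -0.8 T [ 0.15 -0.05 -0.05] grip 59
```

Call:
move_arm([
  [-0.15,0.68,0,0,0,0,-1],
  [-0.21,0.67,0,0,0,0,-1],
  [0,0,0,0,0,0,-1],
  [0,0,0,0,0,0,-1],
])

```text
time: 11.27
tool_pos: [0.4905, 0.1046, 0.0544]
tool_rot: [-0.0, 0.034, 0.999, 0.0]
contact_force: [1.0, -0.3, -1.9]
gripper_width: 0.168
grasp_force: 59.3
```

```bash
python3 st.py
```

```text
t 11.27 track mm x -75.6 y 27.5 z 54.4 | F track 1.0 -0.3 -1.9 T [ 0.13 -0.03  0.04] grip 59
```

Call:
move_arm([
  [-0.27,0.64,0,0,0,0,-1],
  [-0.32,0.62,0,0,0,0,-1],
  [0,0,0,0,0,0,-1],
  [0,0,0,0,0,0,-1],
])

```text
time: 11.6
tool_pos: [0.4973, 0.1168, 0.0544]
tool_rot: [-0.0, 0.034, 0.999, 0.0]
contact_force: [0.5, -0.0, -2.6]
gripper_width: 0.169
grasp_force: 59.2
```

```bash
python3 st.py
```

```text
t 11.60 track mm x -69.6 y 40.1 z 54.4 | F track 0.5 0.0 -2.6 T [ 0.05 -0.04  0.01] grip 59
```

Call:
move_arm([
  [-0.38,0.59,0.02,0,0,0,-1],
  [-0.42,0.55,0,0,0,0,-1],
  [-0.47,0.52,0,0,0,0,-1],
  [0,0,0,0,0,0,-1],
  [0,0,0,0,0,0,-1],
])

```text
time: 12.02
tool_pos: [0.5115, 0.1325, 0.0544]
tool_rot: [0.0, 0.034, 0.999, 0.0]
contact_force: [0.1, 0.6, -2.4]
gripper_width: 0.166
grasp_force: 59.5
```

```bash
python3 st.py
```

```text
t 12.02 track mm x -56.5 y 56.8 z 54.4 | F track 0.1 0.6 -2.4 T [ 0.06 -0.04 -0.02] grip 59
```

Call:
move_arm([
  [-0.52,0.47,0,0,0,0,-1],
  [-0.55,0.42,0,0,0,0,-1],
  [0,0,0,0,0,0,-1],
  [0,0,0,0,0,0,-1],
])

```text
time: 12.35
tool_pos: [0.5228, 0.1405, 0.0544]
tool_rot: [0.0, 0.034, 0.999, 0.0]
contact_force: [0.3, 0.7, -0.7]
gripper_width: 0.17
grasp_force: 59.4
```

```bash
python3 st.py
```

```text
t 12.35 track mm x -45.8 y 65.5 z 54.4 | F track 0.3 0.7 -0.7 T [ 0.09 -0.07  0.02] grip 59
```

Call:
move_arm([
  [-0.59,0.37,0,0,0,0,-1],
  [-0.62,0.32,0,0,0,0,-1],
  [-0.64,0.27,0,0,0,0,-1],
  [0,0,0,0,0,0,-1],
  [0,0,0,0,0,0,-1],
])

```text
time: 12.77
tool_pos: [0.5422, 0.1487, 0.0544]
tool_rot: [0.0, 0.034, 0.999, 0.0]
contact_force: [0.7, -0.3, -0.0]
gripper_width: 0.172
grasp_force: 59.4
```

```bash
python3 st.py
```

```text
t 12.77 track mm x -27.0 y 75.0 z 54.4 | F track 0.7 -0.3 -0.0 T [ 0.11 -0.2   0.02] grip 59
```

Call:
move_arm([
  [-0.67,0.21,0,0,0,0,-1],
  [-0.68,0.15,0,0,0,0,-1],
  [0,0,0,0,0,0,-1],
  [0,0,0,0,0,0,-1],
])

```text
time: 13.1
tool_pos: [0.5558, 0.1513, 0.0544]
tool_rot: [0.001, 0.034, 0.999, 0.0]
contact_force: [0.7, -0.2, -0.7]
gripper_width: 0.173
grasp_force: 59.4
```

```bash
python3 st.py
```

```text
t 13.10 track mm x -13.6 y 78.4 z 54.4 | F track 0.7 -0.2 -0.7 T [ 0.06 -0.2  -0.01] grip 59
```

Call:
move_arm([
  [-0.69,0.09,0,0,0,0,-1],
  [-0.7,0.03,0,0,0,0,-1],
  [0,0,0,0,0,0,-1],
  [0,0,0,0,0,0,-1],
])

```text
time: 13.43
tool_pos: [0.5698, 0.1514, 0.0545]
tool_rot: [0.001, 0.034, 0.999, 0.0]
contact_force: [1.6, 0.1, -0.7]
gripper_width: 0.17
grasp_force: 59.4
```

```bash
python3 st.py
```

```text
t 13.43 track mm x 0.4 y 79.5 z 54.5 | F track 1.6 0.2 -0.7 T [ 0.06 -0.06 -0.  ] grip 59
```

Call:
move_arm([
  [-0.6,0,0,0,0,0,-1],
  [-0.6,0,0,0,0,0,-1],
  [-0.6,0,0,0,0,0,-1],
  [-0.2,0,0,0,0,0,-1],
  [0,0.12,0,0,0,0,-1],
  [0,0,0,0,0,0,-1],
  [0,0,0,0,0,0,-1],
])

```text
time: 14.02
tool_pos: [0.5895, 0.1513, 0.0544]
tool_rot: [0.0, 0.034, 0.999, 0.0]
contact_force: [1.7, -1.1, 0.9]
gripper_width: 0.172
grasp_force: 59.4
```

```bash
python3 st.py
python3 - <<'E'
from h import *
import pickle
f=pickle.load(open("W1.pkl","rb"));h=cv2.cvtColor(f["img"],cv2.COLOR_BGR2HSV)
m=cv2.inRange(h,(8,100,100),(25,255,255));m[:,:280]=0;m[:300]=0
y=np.radians(-3.9);X=np.array([np.cos(y),np.sin(y)]);Y=np.array([-np.sin(y),np.cos(y)])
O=np.array([.4754,-.0522])+.08*X+.13*Y
for u in(300,310,320,330,350,355):
    v=np.nonzero(m[:,u])[0]; print(u,v.min(),v.max(),[((ray(f,u,a,.0335)[:2]-O)@np.c_[X,Y]*1e3).round(1).tolist() for a in(v.min(),v.max())])
print("catch",(ray(f,343,321,.02)[:2]-O)@np.c_[X,Y]*1e3)
print([(a,h[a,315].tolist()) for a in range(336,368,2)])
E
```

```text
t 14.02 track mm x 20.0 y 80.8 z 54.4 | F track 1.8 -1.0 0.9 T [-0.05 -0.15 -0.04] grip 59
300 341 353 [[80.6, 57.7], [99.5, 57.8]]
310 340 353 [[79.3, 70.2], [99.7, 70.4]]
320 340 353 [[79.6, 82.6], [100.0, 83.0]]
330 340 353 [[79.9, 95.0], [100.3, 95.7]]
350 310 364 [[35.9, 117.3], [118.8, 122.0]]
355 310 364 [[36.0, 123.3], [118.9, 128.4]]
catch [ 62.63660056 113.03442801]
[(336, [120, 7, 232]), (338, [116, 8, 234]), (340, [20, 114, 247]), (342, [21, 151, 247]), (344, [21, 154, 247]), (346, [21, 154, 247]), (348, [24, 146, 247]), (350, [23, 148, 247]), (352, [21, 154, 247]), (354, [29, 128, 247]), (356, [30, 100, 247]), (358, [30, 101, 247]), (360, [30, 103, 247]), (362, [30, 100, 247]), (364, [26, 43, 247]), (366, [107, 10, 233])]
```

Call:
move_arm([
  [0,-0.12,0,0,0,0,-1],
  [0,-0.12,0,0,0,0,-1],
  [0,0,0,0,0,0,-1],
  [0,0,0,0,0,0,-1],
])

```text
time: 14.35
tool_pos: [0.5888, 0.149, 0.0544]
tool_rot: [-0.0, 0.034, 0.999, 0.0]
contact_force: [-0.1, 0.8, 0.9]
gripper_width: 0.169
grasp_force: 59.4
```

```bash
python3 st.py
```

```text
t 14.35 track mm x 19.4 y 78.5 z 54.4 | F track -0.2 0.8 0.9 T [ 0.25  0.03 -0.04] grip 59
```

The exit leg is centred too. The picture puts the stop's near face at about x=101, so home should be near x≈77 and the catch near 50. I advance freely to 44, then carefully.

Call:
move_arm([
  [0,0.12,0,0,0,0,-1],
  [-0.6,0,0,0,0,0,-1],
  [-0.6,0,0,0,0,0,-1],
  [-0.6,0,0,0,0,0,-1],
  [-0.6,0,0,0,0,0,-1],
  [0,0,0,0,0,0,-1],
  [0,0,0,0,0,0,-1],
])

```text
time: 14.93
tool_pos: [0.6141, 0.1483, 0.0545]
tool_rot: [0.001, 0.034, 0.999, 0.0]
contact_force: [0.5, -0.4, 1.2]
gripper_width: 0.169
grasp_force: 59.4
```

```bash
python3 st.py
```

```text
t 14.93 track mm x 44.7 y 79.4 z 54.5 | F track 0.5 -0.3 1.2 T [ 0.01 -0.16 -0.01] grip 59
```

Call:
move_arm([
  [-0.2,0,0,0,0,0,-1],
  [-0.2,0,0,0,0,0,-1],
  [0,0,0,0,0,0,-1],
])

```text
time: 15.18
tool_pos: [0.6168, 0.148, 0.0544]
tool_rot: [-0.0, 0.034, 0.999, -0.0]
contact_force: [-1.9, -1.1, 2.3]
gripper_width: 0.171
grasp_force: 59.3
```

```bash
python3 st.py
```

```text
t 15.18 track mm x 47.5 y 79.4 z 54.4 | F track -1.8 -1.2 2.3 T [-0.09  0.31  0.02] grip 59
```

Call:
move_arm([
  [-0.2,0,0,0,0,0,-1],
  [-0.2,0,0,0,0,0,-1],
  [0,0,0,0,0,0,-1],
])

```text
time: 15.43
tool_pos: [0.6205, 0.1474, 0.0545]
tool_rot: [-0.001, 0.034, 0.999, -0.001]
contact_force: [-2.3, -2.9, 4.0]
gripper_width: 0.171
grasp_force: 59.4
```

```bash
python3 st.py
```

```text
t 15.43 track mm x 51.2 y 79.0 z 54.5 | F track -2.1 -3.1 4.0 T [-0.42  0.54  0.03] grip 59
```

The catch shows at x≈47 (-2 N along, -3 N sideways), as predicted. I keep going in small steps.

Call:
move_arm([
  [-0.2,0,-0.02,0,0,0,-1],
  [-0.2,0,0,0,0,0,-1],
  [0,0,0,0,0,0,-1],
])

```text
time: 15.68
tool_pos: [0.6247, 0.147, 0.0545]
tool_rot: [-0.0, 0.034, 0.999, -0.001]
contact_force: [-2.2, -4.0, 2.5]
gripper_width: 0.171
grasp_force: 59.2
```

```bash
python3 st.py
```

```text
t 15.68 track mm x 55.4 y 78.9 z 54.5 | F track -1.9 -4.1 2.5 T [-0.51  0.42  0.  ] grip 59
```

Call:
move_arm([
  [-0.2,0,0,0,0,0,-1],
  [-0.2,0,0,0,0,0,-1],
  [0,0,0,0,0,0,-1],
])

```text
time: 15.93
tool_pos: [0.6291, 0.1468, 0.0544]
tool_rot: [0.0, 0.034, 0.999, -0.001]
contact_force: [-1.1, -3.2, 1.9]
gripper_width: 0.169
grasp_force: 59.2
```

```bash
python3 st.py
```

```text
t 15.93 track mm x 59.8 y 79.0 z 54.4 | F track -0.9 -3.3 1.9 T [-0.55  0.25 -0.04] grip 59
```

Call:
move_arm([
  [-0.2,0,0,0,0,0,-1],
  [-0.2,0,0,0,0,0,-1],
  [0,0,0,0,0,0,-1],
])

```text
time: 16.18
tool_pos: [0.6333, 0.1467, 0.0545]
tool_rot: [0.0, 0.034, 0.999, -0.0]
contact_force: [0.2, -2.7, 0.3]
gripper_width: 0.166
grasp_force: 59.2
```

```bash
python3 st.py
```

```text
t 16.18 track mm x 64.0 y 79.1 z 54.5 | F track 0.4 -2.7 0.3 T [-0.62  0.13 -0.07] grip 59
```

Call:
move_arm([
  [-0.2,0,0,0,0,0,-1],
  [-0.2,0,0,0,0,0,-1],
  [0,0,0,0,0,0,-1],
])

```text
time: 16.43
tool_pos: [0.6377, 0.1466, 0.0545]
tool_rot: [0.001, 0.034, 0.999, -0.0]
contact_force: [0.9, -3.3, -1.4]
gripper_width: 0.167
grasp_force: 59.1
```

```bash
python3 st.py
```

```text
t 16.43 track mm x 68.4 y 79.4 z 54.5 | F track 1.2 -3.2 -1.4 T [-0.61 -0.09 -0.05] grip 59
```

Past the catch's crest now. From here I use small steps until the stop is felt.

Call:
move_arm([
  [-0.2,0,0,0,0,0,-1],
  [0,0,0,0,0,0,-1],
])

```text
time: 16.6
tool_pos: [0.6396, 0.1466, 0.0545]
tool_rot: [0.001, 0.034, 0.999, 0.0]
contact_force: [0.4, -2.5, -1.0]
gripper_width: 0.169
grasp_force: 59.1
```

Call:
move_arm([
  [-0.1,0,0,0,0,0,-1],
  [0,0,0,0,0,0,-1],
])

```text
time: 16.77
tool_pos: [0.6401, 0.1466, 0.0544]
tool_rot: [0.0, 0.034, 0.999, 0.0]
contact_force: [0.6, -3.6, -1.2]
gripper_width: 0.167
grasp_force: 59.2
```

Call:
move_arm([
  [-0.1,0,0,0,0,0,-1],
  [0,0,0,0,0,0,-1],
])

```text
time: 16.93
tool_pos: [0.641, 0.1466, 0.0545]
tool_rot: [0.0, 0.034, 0.999, 0.0]
contact_force: [-0.1, -2.1, -0.8]
gripper_width: 0.171
grasp_force: 59.2
```

```bash
python3 st.py
```

```text
t 16.93 track mm x 71.7 y 79.6 z 54.5 | F track -0.0 -2.1 -0.8 T [-0.53  0.05 -0.04] grip 59
```

Call:
move_arm([
  [-0.1,0,0,0,0,0,-1],
  [0,0,0,0,0,0,-1],
])

```text
time: 17.1
tool_pos: [0.6421, 0.1465, 0.0545]
tool_rot: [0.0, 0.034, 0.999, 0.0]
contact_force: [-0.3, -2.6, -1.0]
gripper_width: 0.174
grasp_force: 59.2
```

Call:
move_arm([
  [-0.05,0,0,0,0,0,-1],
  [0,0,0,0,0,0,-1],
])

```text
time: 17.27
tool_pos: [0.6424, 0.1465, 0.0544]
tool_rot: [-0.0, 0.034, 0.999, 0.0]
contact_force: [0.2, -2.1, -0.3]
gripper_width: 0.167
grasp_force: 59.2
```

Call:
move_arm([
  [-0.05,0,0,0,0,0,-1],
  [0,0,0,0,0,0,-1],
])

```text
time: 17.43
tool_pos: [0.6429, 0.1464, 0.0545]
tool_rot: [0.0, 0.034, 0.999, 0.0]
contact_force: [-0.4, -3.2, -1.4]
gripper_width: 0.175
grasp_force: 59.2
```

```bash
python3 st.py
```

```text
t 17.43 track mm x 73.6 y 79.6 z 54.5 | F track -0.2 -3.2 -1.4 T [-0.44  0.08  0.04] grip 59
```

Call:
move_arm([
  [-0.05,0,0,0,0,0,-1],
  [0,0,0,0,0,0,-1],
])

```text
time: 17.6
tool_pos: [0.6435, 0.1464, 0.0545]
tool_rot: [0.0, 0.034, 0.999, 0.0]
contact_force: [-0.9, -2.1, -2.3]
gripper_width: 0.172
grasp_force: 59.2
```

Call:
move_arm([
  [-0.05,0,0,0,0,0,-1],
  [0,0,0,0,0,0,-1],
])

```text
time: 17.77
tool_pos: [0.644, 0.1463, 0.0545]
tool_rot: [0.0, 0.034, 0.999, 0.0]
contact_force: [0.8, -2.6, -1.4]
gripper_width: 0.171
grasp_force: 59.2
```

Call:
move_arm([
  [-0.05,0,0,0,0,0,-1],
  [0,0,0,0,0,0,-1],
])

```text
time: 17.93
tool_pos: [0.6445, 0.1463, 0.0545]
tool_rot: [0.0, 0.034, 0.999, 0.0]
contact_force: [-0.2, -2.3, -2.6]
gripper_width: 0.171
grasp_force: 59.2
```

Call:
move_arm([
  [-0.05,0,0,0,0,0,-1],
  [0,0,0,0,0,0,-1],
])

```text
time: 18.1
tool_pos: [0.645, 0.1464, 0.0545]
tool_rot: [0.0, 0.034, 0.999, 0.0]
contact_force: [0.1, -1.6, -2.5]
gripper_width: 0.171
grasp_force: 59.1
```

```bash
python3 st.py
```

```text
t 18.10 track mm x 75.7 y 79.7 z 54.5 | F track 0.2 -1.6 -2.5 T [-0.32 -0.05  0.01] grip 59
```

Call:
move_arm([
  [-0.05,0,0.02,0,0,0,-1],
  [0,0,0,0,0,0,-1],
])

```text
time: 18.27
tool_pos: [0.6452, 0.1465, 0.0545]
tool_rot: [-0.0, 0.034, 0.999, 0.0]
contact_force: [-0.6, -0.7, -0.7]
gripper_width: 0.172
grasp_force: 59.1
```

Call:
move_arm([
  [-0.05,0,0,0,0,0,-1],
  [0,0,0,0,0,0,-1],
])

```text
time: 18.43
tool_pos: [0.6454, 0.1464, 0.0545]
tool_rot: [-0.001, 0.034, 0.999, 0.0]
contact_force: [-3.6, -1.4, 1.8]
gripper_width: 0.167
grasp_force: 59.2
```

Call:
move_arm([
  [-0.05,0,0,0,0,0,-1],
  [0,0,0,0,0,0,-1],
])

```text
time: 18.6
tool_pos: [0.6455, 0.1465, 0.0545]
tool_rot: [-0.001, 0.034, 0.999, 0.0]
contact_force: [-6.7, -0.5, 3.0]
gripper_width: 0.172
grasp_force: 59.3
```

```bash
python3 st.py
```

```text
t 18.60 track mm x 76.2 y 79.8 z 54.5 | F track -6.7 -1.0 3.0 T [-0.13  0.97  0.02] grip 59
```

The stop is felt at x≈76.2 with -6.7 N, matching the picture's 77. I ease back 0.5 mm and let go.

Call:
move_arm([
  [0.05,0,0,0,0,0,-1],
  [0,0,0,0,0,0,-1],
  [0,0,0,0,0,0,-0.2],
  [0,0,0,0,0,0,-0.2],
  [0,0,0,0,0,0,-0.2],
  [0,0,0,0,0,0,-0.2],
  [0,0,0,0,0,0,-0.2],
  [0,0,-0.5,0,0,0,-0.2],
  [0,0,-1,0,0,0,-0.2],
  [0,0,-1.5,0,0,0,-0.2],
  [0,0,-2,0,0,0,-0.2],
  [0,0,-2,0,0,0,-0.2],
  [0,0,-2,0,0,0,-0.2],
  [0,0,-2,0,0,0,-0.2],
  [0,0,-1,0,0,0,-0.2],
  [0,0,0,0,0,0,-0.2],
])

```text
time: 19.93
tool_pos: [0.6482, 0.1465, 0.1798]
tool_rot: [0.004, 0.034, 0.999, 0.001]
contact_force: [0.7, 0.5, 0.5]
gripper_width: 0.395
grasp_force: 0.0
```

Run:
```python
from h import *
f=manip.grab_frame("wrist");cv2.imwrite("pics/w4.png",f["img"])
y=np.radians(-3.9);X=np.array([np.cos(y),np.sin(y)]);Y=np.array([-np.sin(y),np.cos(y)])
O=np.array([.4754,-.0522])+.08*X+.13*Y
w=O+.077*X+.08*Y;print(w,proj(f,[*w,.028]),proj(f,[*w,.073]))
```

```text
[0.64631964 0.1466353 ] [279.05207041 201.45797427] [279.13181603 217.48898336]
```

View pics/w4.png

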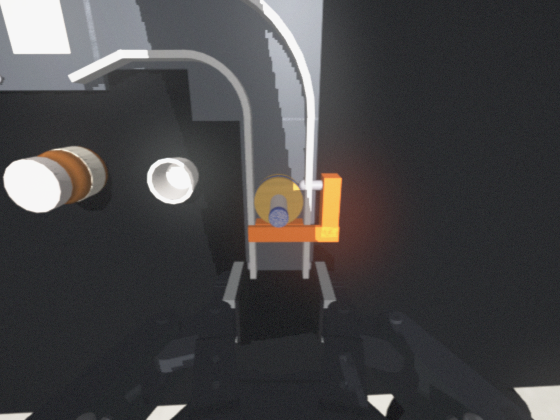

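The carrier stands upright against the orange stop, puck at (278,200) and stem top at (279,216). Both are within about 1 px of the predicted home position, with the catch behind it at (308,186). Jar and crucible stand upright and the arm never came near them.

```bash
python3 -c "
from plant import manip
print(manip.job_done())"
```

```text
the job is handed in; nothing more can be done
None
```

The carrier was set on the mark, slid through the bend and past the catch, and released upright against the orange stop; wrist-force readings, taken between moves, peaked at about 7 N (at the stop). The job is handed in, but it returned no verdict.

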